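Knock a stuck specimen puck out of its mould into the catch tray

ROBOT

A 6-joint arm with a two-finger parallel gripper is mounted at the origin on a cart in front of the work surface, level with it; the furniture and walls round the work are solid. World frame = base frame: x ahead of the robot, y to its left, z up, the work surface at z = 0. Lengths are in m, angles in rad, forces in N, time in s.
With the tool pointing down it reaches from about 0.375 to 0.9 m from the base axis. Payload 3.1 kg.
Tool frame: the origin (TCP) lies midway between the tips of the shut fingers; the grasp point (between the pads) lies 19 mm behind it (manip.grasp_offset is the distance from the TCP to the grasp point, in m); z points along the fingers, y is the line along which they close (so a half turn about z gives the same grasp; the last joint's range is limited). The gripper opens to 85 mm and grips with 20 to 120 N. Pads are 22 mm wide; open, the fingers measure 114 mm over their backs; the gripper's body (76 mm by 85 mm) begins 54 mm behind the grasp point. The pads swing forward as they close: fully open they stand 13 mm farther back than shut.
Start: joints at [-1.468, 0.527, 1.433, -0, 1.181, -0.178], TCP at [0.174, -0.6, 0.231] pointing down, gripper open.
Joint ranges: [-3.08, 3.08], [-0.75, 2.2], [0.22, 2.44], [-1.43, 4.57], [0, 2.65], [-2.85, 2.85]. Speed limits (rad/s): [2.79, 2.79, 3.14, 3.14, 3.14, 3.14].

INTERFACE

Orientations are given as a unit quaternion [x, y, z, w].
In Python, from station import sensors, cams, order, manip gives the robot as it stands.
- The arm moves only by the tool move_arm, never from a script. Its argument "targets" is a list of rows, each an object of numbers: "dx", "dy", "dz": the shift along the world's x, y, z normalised to -1 to 1, where 1 is 25 mm; "rx", "ry", "rz": the turn, a rotation vector about the world's x, y, z normalised to -1 to 1, where 1 is 30 degrees. A call has exactly 10 rows; each row shifts and turns the commanded pose from where the row before left it; what a row does not reach is not made up. A row lasts 1/8 s, in which the tool goes at most 62.5 mm and 10.7 degrees, less where a joint would pass 70% of its speed; a pose out of reach is approached as far as the arm can. A call with a number of a shift or a turn outside -1 to 1 is refused whole. A call with a gripper value outside its range is refused whole. "claw" is the opening in per cent of the stroke, from 0 (shut) to 100 (fully open), set as the call begins (left out, the last holds). The fingers move at their own pace and stop on an object; "newtons" is the grip in N (left out, the last holds). Time passes only in rows, so rows that do not move let the fingers close, or fill a call up. It gives the time, the measured TCP pose, the force, the opening and the grip force at its end, in the units of the state.
- sensors.sense(): the state, without advancing time (a new reading comes with each control period).
- cams.snapshot(name): name is "side" or "top" or "wrist"; returns the picture (384x512x3 uint8, red, green, blue); there is no depth.
- cams.camera_model(name): a dict with "fx", "fy", "cx", "cy" (pixels), "extrinsics" (4x4, takes a point from world to camera coordinates). Camera axes: x right, y down, z forward; pixel columns grow to the right and rows downward; lengths in m; the calibration is good to about 2 mm. A picture is of the moment at which its call begins: read the wrist's pose just before it. camera_model takes no time and is no camera call; for the wrist camera it gives the pose at the moment of the call.
- order.sign_off(): hands the job in; it is judged then, once.
The state is a dict: "t": time; "q": joint angles; "qd": joint speeds; "tau": joint torques, N m; "tcp_pos": TCP position; "tool_rot": TCP orientation; "force": force on the tool from outside, world axes, zero at the start; "ft_torque": the same for the moment, N m; "finger_gap": opening from 0.0 (shut) to 1.0 (fully open); "gripper_force": force on a finger pad.
Only numpy, scipy, OpenCV 4.12 (cv2) and the standard library are available. Lean on these libraries where they do the work, as an engineer would, in place of code of your own. Each camera call takes 0.05 s, during which the arm holds its last target. There are 200 camera calls.

TASK

A hardened specimen puck is stuck in the mould block of the small aluminium stand. Take the steel catch tray by its upright post and slide it fully home under the mould, against the back stop, then use the knock-out rod from its holder to push the puck down through the access hole in the top, so that it drops into the tray. Leave the tray under the mould, put the rod away clear of the stand, in its holder or lying on the worktop, and do not knock over the two small amber bottles beside the stand.

Things in the scene. Friction and masses are not known exactly. Their poses are not given: they have to be found in the camera images.
- mould_mouth (a point): Centre of the round access hole in the top face of the mould stand, 90 mm above the worktop; z up, x as stand. The hole, 20 mm wide (bevelled mouth), goes down through the 10 mm top wall into a 33 mm bore that is open below and ends 40 mm below this point. Two spring jaws in the bore grip the puck until its top is about 35 mm below this point.
- stand: The mould stand, screwed down: an aluminium block 76 mm deep (x) and 100 mm wide (y), from 50 to 90 mm high, on two grey cheeks 76 mm apart inside, with a low back stop between them at the far (+x) end. Origin on the worktop right under the access hole; its open front, where the tray goes in, faces its -x.
- puck_center (a point): Centre of the puck: a black disc 30 mm wide and 20 mm high with a small steel disc in its top face. It starts stuck in the bore, its top about 10 mm below the mouth of the access hole, held by the spring jaws; pushing it down takes about 7 to 14 N until it falls free.
- tray_center (a point): Centre of the inner floor (3 mm above the underside) of the loose steel catch tray: a square dish 64 mm outside, 58 mm inside, 16 mm high, 0.3 kg in all; its -x axis points to its post. It passes between the cheeks with 6 mm to spare each side; against the back stop, x axes alike, this point is right under the access hole (about 1 mm) and the post 35 mm in front of the stand.
- tray_post (a point): Grip point of the tray's upright grey post, 73 mm from the tray's centre along the tray's -x and 65 mm above the worktop. The post is 20 x 20 mm with sides along the tray's x and y; its top is 85 mm high.
- rod_grip (a point): Middle of the black handle of the loose knock-out rod, 92 mm from its tip; z points from tip to handle. Shaft 12 mm thick, 60 mm long; then a collar 34 mm wide, 5 mm thick; then the handle, 22 mm thick, 50 mm long; 0.12 kg. It starts upright in its holder, the collar on the holder's top, this point 94 mm high. Collar down on the mould stand, the tip is just clear of a puck in the tray.
- rod_tip (a point): Centre of the flat end of the knock-out rod's steel shaft.
- holder_mouth (a point): Centre of the hole (18 mm wide, bevelled mouth, right through) in the top of the fixed grey rod holder, a block 50 x 50 mm and 62 mm high on a 70 mm square foot. The holder and the tray stand in front of the mould stand, one to the left and one to the right, either way round.
- rod: The knock-out rod as a whole; origin at the centre of its tip, z along it towards the handle.
- puck: The puck as a whole; origin at the centre of its underside, z along its axis.
- bottle: Amber glass bottle with a red cap, 44 mm wide and 104 mm high, a bystander right of the stand; origin at the centre of its underside, z up.
- bottle2: Amber glass bottle with a blue cap, 51 mm wide and 121 mm high, a bystander behind and left of the stand; origin at the centre of its underside, z up.
Not all that is in view belongs to the job. Leave any pink, purple or turquoise look-alike of the rod alone.

How it is judged:
On the way, in this order (a step that is already met when the one before it is completed fails the run):
1. the tray is home under the mould while the puck is still stuck above (horizontal distance between tray_center and mould_mouth below 0.015 m and height (world z) of puck_center above 0.055 m), for 0.2 s.
2. the tip of the rod is in the access hole, more than 15 mm below its mouth (horizontal distance between rod_tip and mould_mouth below 0.01 m and z of rod_tip in the frame of mould_mouth below -0.015 m), for 0.02 s.
3. the puck has dropped into the tray under the mould (horizontal distance between tray_center and mould_mouth below 0.015 m and x of puck_center in the frame of tray_center between -0.03 and 0.03 m and y of puck_center in the frame of tray_center between -0.03 and 0.03 m and z of puck_center in the frame of tray_center between 0.004 and 0.03 m), for 0.2 s.
At the end, for the whole second after the job is handed in: Puck at rest in the tray (centre within 30 mm of the tray's centre along each side, 4 to 30 mm above its floor); tray centre within 15 mm of the access hole seen from above; rod at rest, tip and handle over 80 mm from that hole seen from above, middle of its handle below 115 mm (all of step 3 and horizontal distance between each of rod_grip, rod_tip and mould_mouth above 0.08 m and height (world z) of rod_grip below 0.115 m and linear speed of each of rod, puck below 0.03 m/s); the robot touches nothing.
It fails at once if the red-capped amber bottle is knocked over (angle between bottle's own z axis and vertical above 0.6 rad).
It fails at once if the blue-capped amber bottle is knocked over (angle between bottle2's own z axis and vertical above 0.6 rad).
It also fails if it takes over 61 s, if anything falls off the work surface, if the arm or the gripper's body presses on something with over 40 N, if the wrist force passes 120 N, or if a joint passes its speed limit or range.

## Working session

There is one attempt and no reset: what is moved stays moved. The work goes in short steps, Python scripts to look and compute and a tool call to move; the robot and the scene stay as the last step left them, time stands still between calls to the robot, and variables do not carry over. Pictures are saved under pics/ and viewed, at most 10 in all, crops included, and the job is handed in when it is done.

Besides the shell and the picture viewer there is one more tool, called after "Call:" as name([rows], argument=value, ...), one row to a line, values as JSON. move_arm: Moves the arm, as the interface text tells. Scaled input: -1 to 1 covers 25 mm each way for a shift and 30 degrees each way for a turn. Its arguments: {"type":"object","properties":{"targets":{"type":"array"},"claw":{"type":"number"},"newtons":{"type":"number"}},"required":["targets"]}

```bash
mkdir -p pics; ls; python3 - <<'E'
from station import sensors,cams,manip
import cv2,numpy as np
print(sensors.sense(), manip.grasp_offset)
for n in ("top","side"):
    im=cams.snapshot(n); np.save(f"pics/{n}0.npy",im)
    cv2.imwrite(f"pics/{n}0.png",cv2.cvtColor(im,cv2.COLOR_RGB2BGR))
    print(n,cams.camera_model(n))
E
```

```text
pics
{'t': 0.0, 'q': array([-1.46750793e+00,  5.28485593e-01,  1.43389703e+00, -5.37921694e-06,
        1.18138534e+00, -1.78462529e-01]), 'qd': array([ 0.00011748, -0.00145432, -0.0003759 ,  0.00021307, -0.00085347,
       -0.00057609]), 'tau': array([-4.73640557e-04, -4.42357671e+01, -1.78026956e+01, -3.02633362e-04,
        8.34494946e-03, -1.46095040e-06]), 'tcp_pos': array([ 0.17374868, -0.59962426,  0.23032335]), 'tool_rot': array([ 9.90092723e-01,  1.40410888e-01,  3.83867221e-05, -1.08697925e-03]), 'force': array([-0.50169062, -0.26843887, -0.06344925]), 'ft_torque': array([-0.00683658, -0.0146978 , -0.02870163]), 'gripper_force': 0.0, 'finger_gap': 0.9972677034672258} 0.0187
top {'fx': 489.3963611153061, 'fy': 489.3963611153061, 'cx': 252.71772512651452, 'cy': 190.16089831352315, 'extrinsics': array([[ 0.01076761, -0.99990946,  0.0080701 , -0.31153269],
       [-0.99625037, -0.01142036, -0.08575998,  0.58961618],
       [ 0.08584438, -0.00711641, -0.99628314,  1.22012998],
       [ 0.        ,  0.        ,  0.        ,  1.        ]])}
side {'fx': 471.08333500790894, 'fy': 471.08333500790894, 'cx': 257.0212395640291, 'cy': 185.988016376733, 'extrinsics': array([[ 0.98527439, -0.17045337,  0.01341733, -0.63791951],
       [-0.14163973, -0.85763673, -0.49436568, -0.15766411],
       [ 0.09577349,  0.48518542, -0.86915047,  1.23093814],
       [ 0.        ,  0.        ,  0.        ,  1.        ]])}
```

View pics/top0.png

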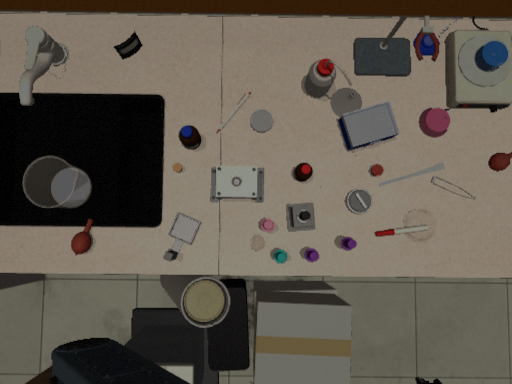

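View pics/side0.png

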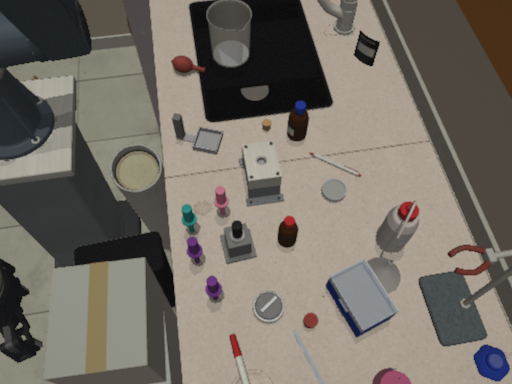

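The rod is the black handle in the grey holder at top (304,215). The look-alikes are pink (268,225), turquoise (281,256), purple (312,255) and purple (348,243). The tray is at (185,228) with its post at (171,255), and the stand is at (237,182). I'll check this in a close crop.

```bash
python3 - <<'E'
import cv2
a=cv2.imread("pics/top0.png")[120:265,150:335]
cv2.imwrite("pics/topc.png",cv2.resize(a,None,fx=4,fy=4,interpolation=cv2.INTER_CUBIC))
b=cv2.imread("pics/side0.png")[90:270,160:310]
cv2.imwrite("pics/sidec.png",cv2.resize(b,None,fx=3.3333,fy=3.3333,interpolation=cv2.INTER_CUBIC))
E
```

```text
(no output)
```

View pics/topc.png

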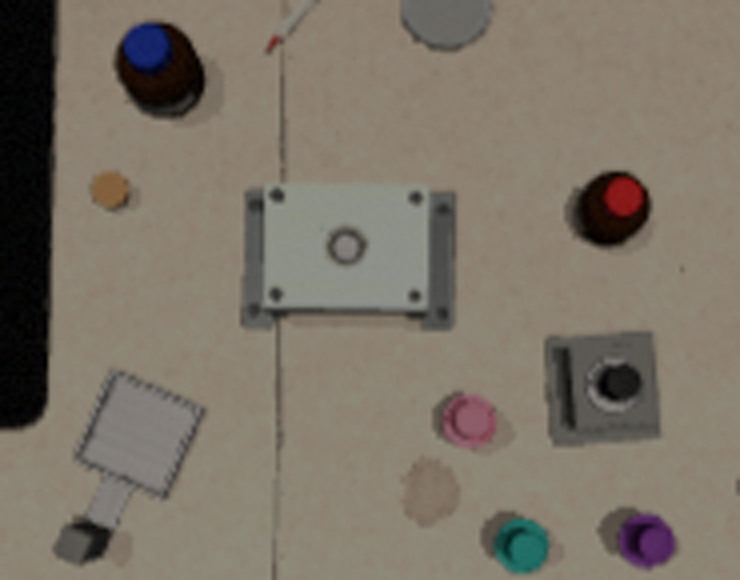

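View pics/sidec.png

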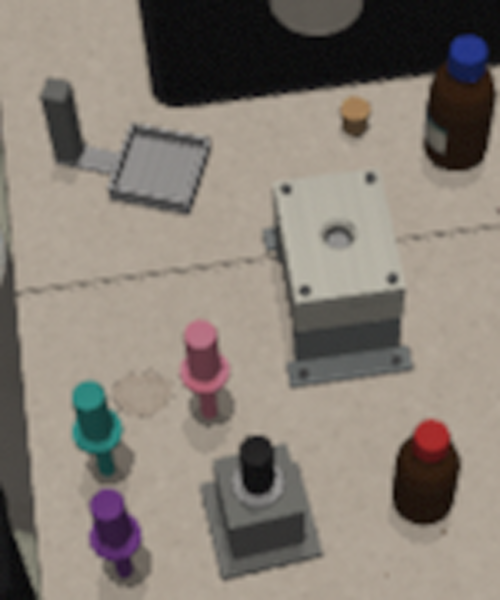

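The top crop confirms the black handle in the grey holder (620,382), the hole (346,247), the tray rim corners (115,370), (204,410), (167,495), (77,457) and the post top at about (72,541).

```bash
cat > h.py <<'E'
import numpy as np
from station import cams
def ray(n,u,v):
    c=cams.camera_model(n);E=np.array(c["extrinsics"]);R,t=E[:3,:3],E[:3,3]
    return -R.T@t, R.T@np.array([(u-c["cx"])/c["fx"],(v-c["cy"])/c["fy"],1])
def atz(n,u,v,z):
    o,d=ray(n,u,v); return o+d*(z-o[2])/d[2]
def proj(n,p):
    c=cams.camera_model(n);E=np.array(c["extrinsics"]);q=E[:3,:3]@p+E[:3,3]
    return np.array([c["fx"]*q[0]/q[2]+c["cx"],c["fy"]*q[1]/q[2]+c["cy"]])
E
python3 - <<'E'
from h import *
np.set_printoptions(precision=4,suppress=True)
T=lambda u,v,z:atz("top",150+(u-1.5)/4,120+(v-1.5)/4,z)
S=lambda u,v,z:atz("side",160+(u-1)/3.333,90+(v-1)/3.333,z)
print("hole",T(346,247,.09),S(339,236,.09))
c=[T(*p,.09) for p in((265,185),(428,188),(430,310),(262,305))];print("block",c)
print("grip top",T(621,382,.119),S(258,446,.119))
print("holder foot?",[T(*p,.0) for p in((545,338),(652,332),(660,436),(553,446))])
r=[T(*p,.016) for p in((115,370),(204,410),(167,495),(77,457))];m=np.mean(r,0);print("tray",m,r)
r2=[S(*p,.016) for p in((135,125),(211,140),(189,212),(110,197))];print("trayS",np.mean(r2,0))
pt=T(72,541,.085);ps=S(60,86,.085);print("post",pt,ps)
d=m-(pt+ps)/2;print("yaw",np.degrees(np.arctan2(d[1],d[0])),np.linalg.norm(d[:2]))
e=(r[0]+r[1]-r[2]-r[3]);print("yaw rim",np.degrees(np.arctan2(e[1],e[0])))
e=(c[0]+c[1]-c[2]-c[3]);print("stand yaw x",np.degrees(np.arctan2(e[1],e[0])))
e=(c[0]+c[3]-c[1]-c[2]);print("stand yaw y",np.degrees(np.arctan2(e[1],e[0]))-90)
# screw points on plates, foot
print("b1",T(156,68,0)) 
E
```

```text
hole [ 0.6085 -0.2641  0.09  ] [ 0.61   -0.2683  0.09  ]
block [array([ 0.6457, -0.2145,  0.09  ]), array([ 0.645 , -0.3134,  0.09  ]), array([ 0.5708, -0.3153,  0.09  ]), array([ 0.5727, -0.2139,  0.09  ])]
grip top [ 0.5276 -0.4275  0.119 ] [ 0.5298 -0.43    0.119 ]
holder foot? [array([ 0.5599, -0.3916,  0.    ]), array([ 0.5646, -0.4612,  0.    ]), array([ 0.4973, -0.4664,  0.    ]), array([ 0.4901, -0.3972,  0.    ])]
tray [ 0.4955 -0.133   0.016 ] [array([ 0.5354, -0.1156,  0.016 ]), array([ 0.5105, -0.1729,  0.016 ]), array([ 0.4564, -0.1505,  0.016 ]), array([ 0.4798, -0.0928,  0.016 ])]
trayS [ 0.497  -0.1392  0.016 ]
post [ 0.43   -0.1023  0.085 ] [ 0.4321 -0.1039  0.085 ]
yaw -24.864725073250874 0.07106320160901976
yaw rim -22.4045034624515
stand yaw x 0.5463210443303522
stand yaw y -0.7252714747536828
b1 [ 0.7344 -0.1355  0.    ]
```

Call:
move_arm([
  {"dx": 0.52,"dy": 0.99,"rz": -0.066},
  {"dx": 0.52,"dy": 0.99,"rz": -0.066},
  {"dx": 0.52,"dy": 0.99,"rz": -0.066},
  {"dx": 0.52,"dy": 0.99,"rz": -0.066},
  {"dx": 0.52,"dy": 0.99,"rz": -0.066},
  {"dx": 0.52,"dy": 0.99,"rz": -0.066},
  {"dx": 0.52,"dy": 0.99,"rz": -0.066},
  {"dx": 0.52,"dy": 0.99,"rz": -0.066},
  {"dx": 0.52,"dy": 0.99,"rz": -0.066},
  {"dx": 0.52,"dy": 0.99,"rz": -0.066},
], claw=100, newtons=60)

```text
schema error: expected keys dx, dy, dz, rx, ry, rz
```

Call:
move_arm([
  {"dx": 0.52,"dy": 0.99,"rz": -0.066},
  {"dx": 0.52,"dy": 0.99,"rz": -0.066},
  {"dx": 0.52,"dy": 0.99,"rz": -0.066},
  {"dx": 0.52,"dy": 0.99,"rz": -0.066},
  {"dx": 0.52,"dy": 0.99,"rz": -0.066},
  {"dx": 0.52,"dy": 0.99,"rz": -0.066},
  {"dx": 0.52,"dy": 0.99,"rz": -0.066},
  {"dx": 0.52,"dy": 0.99,"rz": -0.066},
  {"dx": 0.52,"dy": 0.99,"rz": -0.066},
  {"dx": 0.52,"dy": 0.99,"rz": -0.066},
])

```text
schema error: expected keys dx, dy, dz, rx, ry, rz
```

All six keys are needed in every row.

Call:
move_arm([
  {"dx": 0.52,"dy": 0.99,"dz": 0,"rx": 0,"ry": 0,"rz": -0.066},
  {"dx": 0.52,"dy": 0.99,"dz": 0,"rx": 0,"ry": 0,"rz": -0.066},
  {"dx": 0.52,"dy": 0.99,"dz": 0,"rx": 0,"ry": 0,"rz": -0.066},
  {"dx": 0.52,"dy": 0.99,"dz": 0,"rx": 0,"ry": 0,"rz": -0.066},
  {"dx": 0.52,"dy": 0.99,"dz": 0,"rx": 0,"ry": 0,"rz": -0.066},
  {"dx": 0.52,"dy": 0.99,"dz": 0,"rx": 0,"ry": 0,"rz": -0.066},
  {"dx": 0.52,"dy": 0.99,"dz": 0,"rx": 0,"ry": 0,"rz": -0.066},
  {"dx": 0.52,"dy": 0.99,"dz": 0,"rx": 0,"ry": 0,"rz": -0.066},
  {"dx": 0.52,"dy": 0.99,"dz": 0,"rx": 0,"ry": 0,"rz": -0.066},
  {"dx": 0.52,"dy": 0.99,"dz": 0,"rx": 0,"ry": 0,"rz": -0.066},
], claw=100, newtons=60)

```text
t: 1.35
tcp_pos: [0.304, -0.3517, 0.2311]
tool_rot: [0.999, -0.033, -0.0, -0.0]
force: [-0.3, 1.0, -0.1]
finger_gap: 0.999
gripper_force: 0.0
```

Call:
move_arm([
  {"dx": 0.52,"dy": 0.99,"dz": 0,"rx": 0,"ry": 0,"rz": -0.066},
  {"dx": 0.52,"dy": 0.99,"dz": 0,"rx": 0,"ry": 0,"rz": -0.066},
  {"dx": 0.52,"dy": 0.99,"dz": 0,"rx": 0,"ry": 0,"rz": -0.066},
  {"dx": 0.52,"dy": 0.99,"dz": 0,"rx": 0,"ry": 0,"rz": -0.066},
  {"dx": 0.52,"dy": 0.99,"dz": 0,"rx": 0,"ry": 0,"rz": -0.066},
  {"dx": 0.52,"dy": 0.99,"dz": 0,"rx": 0,"ry": 0,"rz": -0.066},
  {"dx": 0.52,"dy": 0.99,"dz": 0,"rx": 0,"ry": 0,"rz": -0.066},
  {"dx": 0.52,"dy": 0.99,"dz": 0,"rx": 0,"ry": 0,"rz": -0.066},
  {"dx": 0.52,"dy": 0.99,"dz": 0,"rx": 0,"ry": 0,"rz": -0.066},
  {"dx": 0.52,"dy": 0.99,"dz": 0,"rx": 0,"ry": 0,"rz": -0.066},
])

```text
t: 2.6
tcp_pos: [0.434, -0.1044, 0.2311]
tool_rot: [0.979, -0.204, -0.0, -0.0]
force: [0.3, -0.1, -0.7]
finger_gap: 1.004
gripper_force: 0.0
```

Call:
move_arm([
  {"dx": -0.1,"dy": 0.04,"dz": -0.92,"rx": 0,"ry": 0,"rz": 0},
  {"dx": 0,"dy": 0,"dz": -0.92,"rx": 0,"ry": 0,"rz": 0},
  {"dx": 0,"dy": 0,"dz": -0.92,"rx": 0,"ry": 0,"rz": 0},
  {"dx": 0,"dy": 0,"dz": -0.92,"rx": 0,"ry": 0,"rz": 0},
  {"dx": 0,"dy": 0,"dz": -0.92,"rx": 0,"ry": 0,"rz": 0},
  {"dx": 0,"dy": 0,"dz": -0.92,"rx": 0,"ry": 0,"rz": 0},
  {"dx": 0,"dy": 0,"dz": -0.92,"rx": 0,"ry": 0,"rz": 0},
  {"dx": 0,"dy": 0,"dz": -0.92,"rx": 0,"ry": 0,"rz": 0},
  {"dx": 0,"dy": 0,"dz": 0,"rx": 0,"ry": 0,"rz": 0},
  {"dx": 0,"dy": 0,"dz": 0,"rx": 0,"ry": 0,"rz": 0},
])

```text
t: 3.85
tcp_pos: [0.4315, -0.1044, 0.0477]
tool_rot: [0.979, -0.203, 0.0, 0.0]
force: [-0.1, -1.0, -0.1]
finger_gap: 0.996
gripper_force: 0.0
```

Call:
move_arm([
  {"dx": 0,"dy": 0,"dz": 0,"rx": 0,"ry": 0,"rz": 0},
  {"dx": 0,"dy": 0,"dz": 0,"rx": 0,"ry": 0,"rz": 0},
  {"dx": 0,"dy": 0,"dz": 0,"rx": 0,"ry": 0,"rz": 0},
  {"dx": 0,"dy": 0,"dz": 0,"rx": 0,"ry": 0,"rz": 0},
  {"dx": 0,"dy": 0,"dz": 0,"rx": 0,"ry": 0,"rz": 0},
  {"dx": 0,"dy": 0,"dz": 0,"rx": 0,"ry": 0,"rz": 0},
  {"dx": 0,"dy": 0,"dz": 0,"rx": 0,"ry": 0,"rz": 0},
  {"dx": 0,"dy": 0,"dz": 0,"rx": 0,"ry": 0,"rz": 0},
  {"dx": 0,"dy": 0,"dz": 0,"rx": 0,"ry": 0,"rz": 0},
  {"dx": 0,"dy": 0,"dz": 0,"rx": 0,"ry": 0,"rz": 0},
], claw=0)

```text
t: 5.1
tcp_pos: [0.4315, -0.1044, 0.0477]
tool_rot: [0.979, -0.203, 0.0, 0.0]
force: [0.6, -0.9, 6.0]
finger_gap: 0.224
gripper_force: 58.4
```

Call:
move_arm([
  {"dx": 0.034,"dy": -0.646,"dz": 0,"rx": 0,"ry": 0,"rz": 0.078},
  {"dx": 0.034,"dy": -0.646,"dz": 0,"rx": 0,"ry": 0,"rz": 0.078},
  {"dx": 0.034,"dy": -0.646,"dz": 0,"rx": 0,"ry": 0,"rz": 0.078},
  {"dx": 0.034,"dy": -0.646,"dz": 0,"rx": 0,"ry": 0,"rz": 0.078},
  {"dx": 0.034,"dy": -0.646,"dz": 0,"rx": 0,"ry": 0,"rz": 0.078},
  {"dx": 0.034,"dy": -0.646,"dz": 0,"rx": 0,"ry": 0,"rz": 0.078},
  {"dx": 0.034,"dy": -0.646,"dz": 0,"rx": 0,"ry": 0,"rz": 0.078},
  {"dx": 0.034,"dy": -0.646,"dz": 0,"rx": 0,"ry": 0,"rz": 0.078},
  {"dx": 0.034,"dy": -0.646,"dz": 0,"rx": 0,"ry": 0,"rz": 0.078},
  {"dx": 0.034,"dy": -0.646,"dz": 0,"rx": 0,"ry": 0,"rz": 0.078},
])

```text
t: 6.35
tcp_pos: [0.437, -0.261, 0.0478]
tool_rot: [1.0, 0.001, -0.003, -0.005]
force: [-1.6, 11.4, 13.2]
finger_gap: 0.226
gripper_force: 60.6
```

```bash
python3 - <<'E'
from station import cams
import cv2,numpy as np
w=cams.snapshot("top")[130:275,170:290];s=cams.snapshot("side")[95:245,145:305]
f=lambda a,k:cv2.cvtColor(cv2.resize(a,None,fx=k,fy=k,interpolation=cv2.INTER_CUBIC),cv2.COLOR_RGB2BGR)
a,b=f(w,3.2),f(s,2.5)
o=np.zeros((max(len(a),len(b)),a.shape[1]+b.shape[1],3),np.uint8);o[:len(a),:a.shape[1]]=a;o[:len(b),a.shape[1]:]=b
print(o.shape,a.shape);cv2.imwrite("pics/pre.png",np.clip(o*1.5,0,255).astype(np.uint8))
E
```

```text
(464, 784, 3) (464, 384, 3)
```

View pics/pre.png

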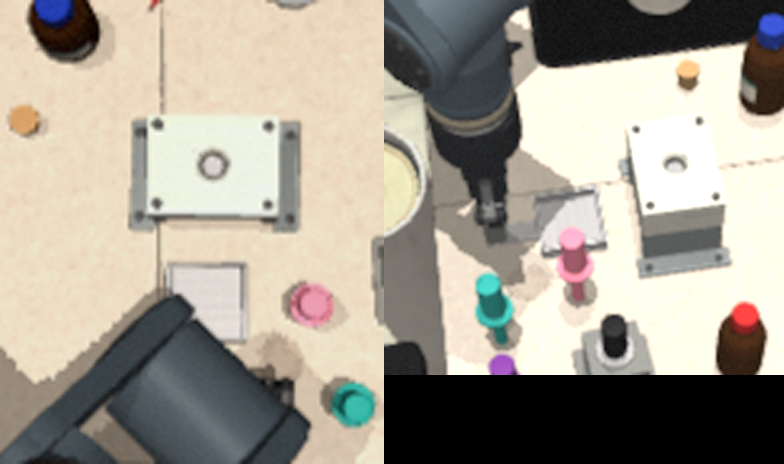

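```bash
python3 - <<'E'
from h import *
T=lambda u,v,z:atz("top",170+(u-1.1)/3.2,130+(v-1.1)/3.2,z).round(4)
print(T(168,264,.016),T(246,264,.016),T(245,341,.016),"hole",T(213,165,.09), "flanges",T(131,175,.004),T(300,175,.004), T(131,229,.004),T(300,229,.004))
print(atz("side",145+(535-384)/2.5,95+195/2.5,.016),atz("side",145+(600-384)/2.5,95+187/2.5,.016),atz("side",145+(607-384)/2.5,95+246/2.5,.016))
from station import sensors;print(sensors.sense()["tcp_pos"],sensors.sense()["force"])
E
```

```text
[ 0.5366 -0.2275  0.016 ] [ 0.5373 -0.2898  0.016 ] [ 0.476  -0.2897  0.016 ] hole [ 0.6088 -0.2643  0.09  ] flanges [ 0.6089 -0.1957  0.004 ] [ 0.6105 -0.3327  0.004 ] [ 0.565  -0.1965  0.004 ] [ 0.5666 -0.3331  0.004 ]
[ 0.47878241 -0.23520024  0.016     ] [ 0.54261668 -0.23642259  0.016     ] [ 0.53969826 -0.30277074  0.016     ]
[ 0.438644   -0.26468365  0.04772144] [-1.63345881  3.53083016  8.88688298]
```

Call:
move_arm([
  {"dx": 0.36,"dy": -0.04,"dz": 0,"rx": 0,"ry": 0,"rz": 0},
  {"dx": 0.36,"dy": -0.02,"dz": 0,"rx": 0,"ry": 0,"rz": 0},
  {"dx": 0.36,"dy": 0,"dz": 0,"rx": 0,"ry": 0,"rz": 0},
  {"dx": 0.36,"dy": 0,"dz": 0,"rx": 0,"ry": 0,"rz": 0},
  {"dx": 0.36,"dy": 0,"dz": 0,"rx": 0,"ry": 0,"rz": 0},
  {"dx": 0.36,"dy": 0,"dz": 0,"rx": 0,"ry": 0,"rz": 0},
  {"dx": 0.36,"dy": 0,"dz": 0,"rx": 0,"ry": 0,"rz": 0},
  {"dx": 0.36,"dy": 0,"dz": 0,"rx": 0,"ry": 0,"rz": 0},
  {"dx": 0.36,"dy": 0,"dz": 0,"rx": 0,"ry": 0,"rz": 0},
  {"dx": 0.36,"dy": 0,"dz": 0,"rx": 0,"ry": 0,"rz": 0},
])

```text
t: 7.7
tcp_pos: [0.5268, -0.2663, 0.0477]
tool_rot: [1.0, -0.0, -0.003, -0.001]
force: [-8.1, 0.4, 9.7]
finger_gap: 0.228
gripper_force: 59.4
```

Call:
move_arm([
  {"dx": 0,"dy": 0,"dz": 0,"rx": 0,"ry": 0,"rz": 0},
  {"dx": 0.04,"dy": 0,"dz": 0,"rx": 0,"ry": 0,"rz": 0},
  {"dx": 0.04,"dy": 0,"dz": 0,"rx": 0,"ry": 0,"rz": 0},
  {"dx": 0.04,"dy": 0,"dz": 0,"rx": 0,"ry": 0,"rz": 0},
  {"dx": 0.04,"dy": 0,"dz": 0,"rx": 0,"ry": 0,"rz": 0},
  {"dx": 0.04,"dy": 0,"dz": 0,"rx": 0,"ry": 0,"rz": 0},
  {"dx": 0.04,"dy": 0,"dz": 0,"rx": 0,"ry": 0,"rz": 0},
  {"dx": 0,"dy": 0,"dz": 0,"rx": 0,"ry": 0,"rz": 0},
  {"dx": 0,"dy": 0,"dz": 0,"rx": 0,"ry": 0,"rz": 0},
  {"dx": 0,"dy": 0,"dz": 0,"rx": 0,"ry": 0,"rz": 0},
])

```text
t: 8.95
tcp_pos: [0.5329, -0.2664, 0.0477]
tool_rot: [1.0, -0.0, -0.003, -0.001]
force: [-8.6, -0.2, 8.7]
finger_gap: 0.227
gripper_force: 59.4
```

Call:
move_arm([
  {"dx": 0.04,"dy": 0,"dz": 0,"rx": 0,"ry": 0,"rz": 0},
  {"dx": 0.04,"dy": 0,"dz": 0,"rx": 0,"ry": 0,"rz": 0},
  {"dx": 0.04,"dy": 0,"dz": 0,"rx": 0,"ry": 0,"rz": 0},
  {"dx": 0.04,"dy": 0,"dz": 0,"rx": 0,"ry": 0,"rz": 0},
  {"dx": 0,"dy": 0,"dz": 0,"rx": 0,"ry": 0,"rz": 0},
  {"dx": 0,"dy": 0,"dz": 0,"rx": 0,"ry": 0,"rz": 0},
  {"dx": 0,"dy": 0,"dz": 0,"rx": 0,"ry": 0,"rz": 0},
  {"dx": 0,"dy": 0,"dz": 0,"rx": 0,"ry": 0,"rz": 0},
  {"dx": 0,"dy": 0,"dz": 0,"rx": 0,"ry": 0,"rz": 0},
  {"dx": 0,"dy": 0,"dz": 0,"rx": 0,"ry": 0,"rz": 0},
])

```text
t: 10.2
tcp_pos: [0.5369, -0.2664, 0.0477]
tool_rot: [1.0, -0.0, -0.003, -0.001]
force: [-8.0, 1.3, 9.1]
finger_gap: 0.225
gripper_force: 59.4
```

Call:
move_arm([
  {"dx": 0.04,"dy": 0,"dz": 0,"rx": 0,"ry": 0,"rz": 0},
  {"dx": 0.04,"dy": 0,"dz": 0,"rx": 0,"ry": 0,"rz": 0},
  {"dx": 0.04,"dy": 0,"dz": 0,"rx": 0,"ry": 0,"rz": 0},
  {"dx": 0.04,"dy": 0,"dz": 0,"rx": 0,"ry": 0,"rz": 0},
  {"dx": 0.04,"dy": 0,"dz": 0,"rx": 0,"ry": 0,"rz": 0},
  {"dx": 0.04,"dy": 0,"dz": 0,"rx": 0,"ry": 0,"rz": 0},
  {"dx": 0,"dy": 0,"dz": 0,"rx": 0,"ry": 0,"rz": 0},
  {"dx": 0,"dy": 0,"dz": 0,"rx": 0,"ry": 0,"rz": 0},
  {"dx": 0,"dy": 0,"dz": 0,"rx": 0,"ry": 0,"rz": 0},
  {"dx": 0,"dy": 0,"dz": 0,"rx": 0,"ry": 0,"rz": 0},
])

```text
t: 11.45
tcp_pos: [0.5405, -0.266, 0.0479]
tool_rot: [1.0, -0.0, -0.005, -0.002]
force: [-13.4, 0.0, 12.4]
finger_gap: 0.226
gripper_force: 59.9
```

Call:
move_arm([
  {"dx": 0,"dy": 0,"dz": 0,"rx": 0,"ry": 0,"rz": 0},
  {"dx": 0,"dy": 0,"dz": 0,"rx": 0,"ry": 0,"rz": 0},
  {"dx": 0,"dy": 0,"dz": 0,"rx": 0,"ry": 0,"rz": 0},
  {"dx": 0,"dy": 0,"dz": 0,"rx": 0,"ry": 0,"rz": 0},
  {"dx": 0,"dy": 0,"dz": 0.2,"rx": 0,"ry": 0,"rz": 0},
  {"dx": 0,"dy": 0,"dz": 0.6,"rx": 0,"ry": 0,"rz": 0},
  {"dx": 0,"dy": 0,"dz": 1,"rx": 0,"ry": 0,"rz": 0},
  {"dx": 0,"dy": 0,"dz": 1,"rx": 0,"ry": 0,"rz": 0},
  {"dx": 0,"dy": 0,"dz": 1,"rx": 0,"ry": 0,"rz": 0},
  {"dx": 0,"dy": 0,"dz": 1,"rx": 0,"ry": 0,"rz": 0},
], claw=100)

```text
t: 12.7
tcp_pos: [0.546, -0.2674, 0.1694]
tool_rot: [1.0, -0.0, 0.001, 0.0]
force: [-0.0, 0.2, -0.2]
finger_gap: 0.998
gripper_force: 0.0
```

Call:
move_arm([
  {"dx": 0,"dy": 0,"dz": 1,"rx": 0,"ry": 0,"rz": 0},
  {"dx": -0.07,"dy": -0.9,"dz": 0.4,"rx": 0,"ry": 0,"rz": 0},
  {"dx": -0.07,"dy": -0.9,"dz": 0,"rx": 0,"ry": 0,"rz": 0},
  {"dx": -0.07,"dy": -0.9,"dz": 0,"rx": 0,"ry": 0,"rz": 0},
  {"dx": -0.07,"dy": -0.9,"dz": 0,"rx": 0,"ry": 0,"rz": 0},
  {"dx": -0.07,"dy": -0.9,"dz": 0,"rx": 0,"ry": 0,"rz": 0},
  {"dx": -0.07,"dy": -0.9,"dz": 0,"rx": 0,"ry": 0,"rz": 0},
  {"dx": -0.07,"dy": -0.9,"dz": 0,"rx": 0,"ry": 0,"rz": 0},
  {"dx": 0,"dy": -0.2,"dz": 0,"rx": 0,"ry": 0,"rz": 0},
  {"dx": 0,"dy": 0,"dz": 0,"rx": 0,"ry": 0,"rz": 0},
])

```text
t: 13.95
tcp_pos: [0.5335, -0.4298, 0.2022]
tool_rot: [1.0, -0.001, -0.0, -0.0]
force: [0.7, 1.4, -0.4]
finger_gap: 0.999
gripper_force: 0.0
```

```bash
python3 - <<'E'
from h import *
from station import sensors
import cv2
s=sensors.sense();print(s["tcp_pos"],s["tool_rot"],s["force"])
c=cams.camera_model("wrist");print(c)
for n,p in dict(hole=(.6095,-.266,.09),rodtop=(.5285,-.4285,.119)).items(): print(n,proj("wrist",np.array(p)))
cv2.imwrite("pics/w1.png",cv2.cvtColor(cams.snapshot("wrist"),cv2.COLOR_RGB2BGR))
np.save("pics/top1.npy",cams.snapshot("top"))
np.save("pics/side1.npy",cams.snapshot("side"))
E
```

```text
[ 0.53348198 -0.42980565  0.20215446] [ 9.99999722e-01 -6.52861984e-04 -6.70128506e-05 -3.54253041e-04] [ 0.69776172  1.41470362 -0.37850485]
{'fx': 280.30092084743166, 'fy': 280.30092084743166, 'cx': 255.127425394923, 'cy': 189.1730576826006, 'extrinsics': array([[-8.75401512e-04, -9.99999462e-01, -5.55686549e-04,
        -4.28858366e-01],
       [-9.55677361e-01,  6.72999183e-04,  2.94415233e-01,
         4.80361240e-01],
       [-2.94414701e-01,  7.88788594e-04, -9.55677436e-01,
         5.09233430e-01],
       [ 0.00000000e+00,  0.00000000e+00,  0.00000000e+00,
         1.00000000e+00]])}
hole [ 67.03549639 101.93449939]
rodtop [254.08919205 200.91150698]
```

View pics/w1.png

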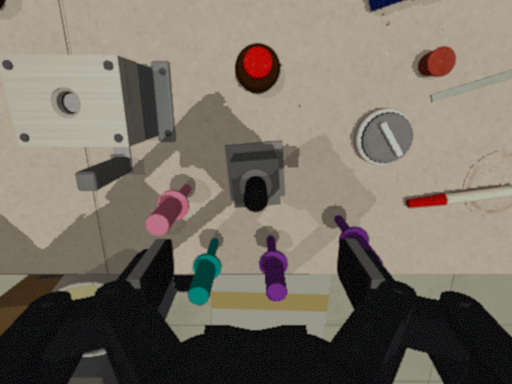

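The rod top is at (256,201), against a prediction of (254,201). The hole is at (68,102), against (67,102). The position estimates hold, so I'll descend.

Call:
move_arm([
  {"dx": -0.2,"dy": 0,"dz": 0,"rx": 0,"ry": 0,"rz": 0},
  {"dx": 0,"dy": 0,"dz": -0.4,"rx": 0,"ry": 0,"rz": 0},
  {"dx": 0,"dy": 0,"dz": -0.8,"rx": 0,"ry": 0,"rz": 0},
  {"dx": 0,"dy": 0,"dz": -0.8,"rx": 0,"ry": 0,"rz": 0},
  {"dx": 0,"dy": 0,"dz": -0.8,"rx": 0,"ry": 0,"rz": 0},
  {"dx": 0,"dy": 0,"dz": -0.8,"rx": 0,"ry": 0,"rz": 0},
  {"dx": 0,"dy": 0,"dz": -0.8,"rx": 0,"ry": 0,"rz": 0},
  {"dx": 0,"dy": 0,"dz": -0.6,"rx": 0,"ry": 0,"rz": 0},
  {"dx": 0,"dy": 0,"dz": 0,"rx": 0,"ry": 0,"rz": 0},
  {"dx": 0,"dy": 0,"dz": 0,"rx": 0,"ry": 0,"rz": 0},
], claw=55)

```text
t: 15.35
tcp_pos: [0.529, -0.4303, 0.0778]
tool_rot: [1.0, -0.0, 0.0, 0.0]
force: [0.4, -0.7, -0.0]
finger_gap: 0.549
gripper_force: 0.0
```

Call:
move_arm([
  {"dx": 0,"dy": 0,"dz": 0,"rx": 0,"ry": 0,"rz": 0},
  {"dx": 0,"dy": 0,"dz": 0,"rx": 0,"ry": 0,"rz": 0},
  {"dx": 0,"dy": 0,"dz": 0,"rx": 0,"ry": 0,"rz": 0},
  {"dx": 0,"dy": 0,"dz": 0,"rx": 0,"ry": 0,"rz": 0},
  {"dx": 0,"dy": 0,"dz": 0,"rx": 0,"ry": 0,"rz": 0},
  {"dx": 0,"dy": 0,"dz": 0,"rx": 0,"ry": 0,"rz": 0},
  {"dx": 0,"dy": 0,"dz": 0,"rx": 0,"ry": 0,"rz": 0},
  {"dx": 0,"dy": 0,"dz": 0,"rx": 0,"ry": 0,"rz": 0},
  {"dx": 0,"dy": 0,"dz": 0,"rx": 0,"ry": 0,"rz": 0},
  {"dx": 0,"dy": 0,"dz": 0,"rx": 0,"ry": 0,"rz": 0},
], claw=0, newtons=80)

```text
t: 16.6
tcp_pos: [0.5291, -0.4303, 0.0785]
tool_rot: [1.0, -0.0, 0.001, 0.001]
force: [0.3, -0.1, 5.9]
finger_gap: 0.238
gripper_force: 78.1
```

Call:
move_arm([
  {"dx": 0,"dy": 0,"dz": 0.4,"rx": 0,"ry": 0,"rz": 0},
  {"dx": 0,"dy": 0,"dz": 0.8,"rx": 0,"ry": 0,"rz": 0},
  {"dx": 0,"dy": 0,"dz": 0.8,"rx": 0,"ry": 0,"rz": 0},
  {"dx": 0,"dy": 0,"dz": 0.8,"rx": 0,"ry": 0,"rz": 0},
  {"dx": 0,"dy": 0,"dz": 0.8,"rx": 0,"ry": 0,"rz": 0},
  {"dx": 0,"dy": 0,"dz": 0.8,"rx": 0,"ry": 0,"rz": 0},
  {"dx": 0,"dy": 0,"dz": 0.8,"rx": 0,"ry": 0,"rz": 0},
  {"dx": 0.4,"dy": 0.6,"dz": 0,"rx": 0,"ry": 0,"rz": 0},
  {"dx": 0.4,"dy": 0.9,"dz": 0,"rx": 0,"ry": 0,"rz": 0},
  {"dx": 0.4,"dy": 0.9,"dz": 0,"rx": 0,"ry": 0,"rz": 0},
])

```text
t: 17.85
tcp_pos: [0.5588, -0.3668, 0.2061]
tool_rot: [1.0, -0.0, -0.001, -0.001]
force: [0.3, -0.1, -1.8]
finger_gap: 0.242
gripper_force: 78.2
```

Call:
move_arm([
  {"dx": 0.4,"dy": 0.9,"dz": 0,"rx": 0,"ry": 0,"rz": 0},
  {"dx": 0.4,"dy": 0.9,"dz": 0,"rx": 0,"ry": 0,"rz": 0},
  {"dx": 0.4,"dy": 0.9,"dz": 0,"rx": 0,"ry": 0,"rz": 0},
  {"dx": 0.4,"dy": 0.9,"dz": 0,"rx": 0,"ry": 0,"rz": 0},
  {"dx": 0.42,"dy": 0.54,"dz": 0,"rx": 0,"ry": 0,"rz": 0},
  {"dx": 0,"dy": 0,"dz": 0,"rx": 0,"ry": 0,"rz": 0},
  {"dx": 0,"dy": 0,"dz": 0,"rx": 0,"ry": 0,"rz": 0},
  {"dx": 0,"dy": 0,"dz": -0.4,"rx": 0,"ry": 0,"rz": 0},
  {"dx": 0,"dy": 0,"dz": -0.4,"rx": 0,"ry": 0,"rz": 0},
  {"dx": 0,"dy": 0,"dz": 0,"rx": 0,"ry": 0,"rz": 0},
])

```text
t: 19.1
tcp_pos: [0.6079, -0.2662, 0.1855]
tool_rot: [1.0, -0.001, -0.002, -0.001]
force: [-0.1, 0.2, -1.3]
finger_gap: 0.238
gripper_force: 78.2
```

```bash
python3 - <<'E'
from h import *
from station import sensors
import cv2
s=sensors.sense();print(s["tcp_pos"],s["tool_rot"],s["force"])
p=s["tcp_pos"]
print("tip pred",proj("side",p+[0,0,.0187-.092]),proj("top",p+[0,0,.0187-.092]))
f=lambda a,k:cv2.cvtColor(cv2.resize(a,None,fx=k,fy=k,interpolation=cv2.INTER_CUBIC),cv2.COLOR_RGB2BGR)
a=f(cams.snapshot("wrist")[40:280,156:356],2.5);b=f(cams.snapshot("side")[90:210,200:290],3.2)
b=cv2.resize(b,(288,384));o=np.zeros((600,788,3),np.uint8);o[:,:500]=a;o[:384,500:]=b
cv2.imwrite("pics/ins.png",np.clip(o*1.4,0,255).astype(np.uint8))
for z in(.09,):
  print("hole in side",proj("side",np.array([.6095,-.2665,z])))
E
```

```text
[ 0.60787117 -0.2661995   0.18547379] [ 9.99997977e-01 -8.78547769e-04 -1.52530976e-03 -9.73376564e-04] [-0.06144364  0.20200247 -1.30646307]
tip pred [260.51502994 154.54627143] [236.75883758 180.66488095]
hole in side [261.0443591  159.89205661]
```

View pics/ins.png

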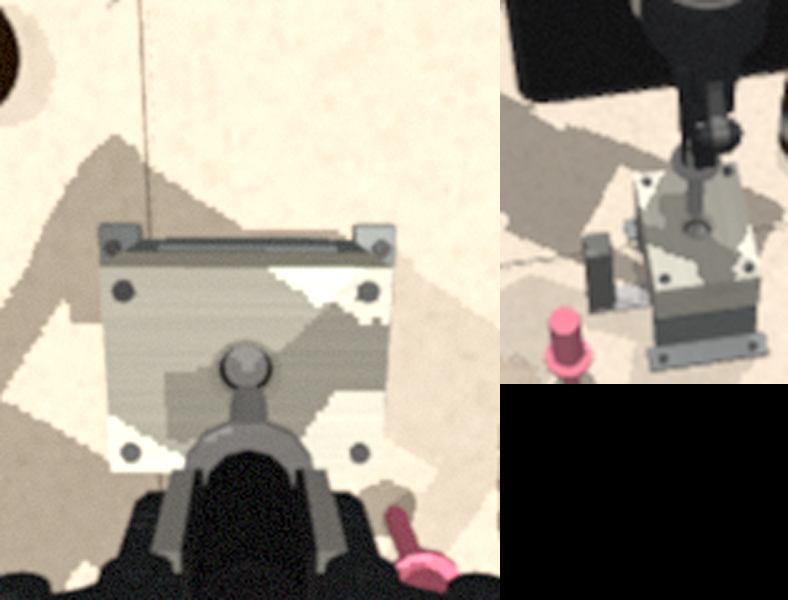

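```bash
python3 - <<'E'
from h import *
from station import sensors
w=lambda u,v:(156+(u-.75)/2.5,40+(v-.75)/2.5)
p=sensors.sense()["tcp_pos"];t=p+[0,0,.0187-.092];print(t)
c=lambda q:((proj("wrist",np.array(q))-[156,40])*2.5+.75).round(1)
print("tip pred",c(t),"hole pred",c([.6095,-.2665,.09]),"tip if z+3:",c(t+[0,0,.003]))
print("hole",atz("wrist",*w(246,368),.09),"tip",atz("wrist",*w(246,364),t[2]))
print("screws",[atz("wrist",*w(*q),.09) for q in((123,291),(368,291),(131,453),(360,453))])
E
```

```text
[ 0.60885431 -0.26648377  0.11356157]
tip pred [249.7 398.6] hole pred [249.7 375.2] tip if z+3: [249.7 401.6]
hole [ 0.61221175 -0.26519296  0.09      ] tip [ 0.620616   -0.26529816  0.11356157]
screws [array([ 0.64000867, -0.2227695 ,  0.09      ]), array([ 0.63993403, -0.30737891,  0.09      ]), array([ 0.57933785, -0.22247448,  0.09      ]), array([ 0.57926822, -0.30740469,  0.09      ])]
```

Call:
move_arm([
  {"dx": 0.06,"dy": 0.04,"dz": -0.2,"rx": 0,"ry": 0,"rz": 0},
  {"dx": 0,"dy": 0,"dz": -0.2,"rx": 0,"ry": 0,"rz": 0},
  {"dx": 0,"dy": 0,"dz": -0.2,"rx": 0,"ry": 0,"rz": 0},
  {"dx": 0,"dy": 0,"dz": -0.2,"rx": 0,"ry": 0,"rz": 0},
  {"dx": 0,"dy": 0,"dz": -0.2,"rx": 0,"ry": 0,"rz": 0},
  {"dx": 0,"dy": 0,"dz": -0.15,"rx": 0,"ry": 0,"rz": 0},
  {"dx": 0,"dy": 0,"dz": -0.15,"rx": 0,"ry": 0,"rz": 0},
  {"dx": 0,"dy": 0,"dz": -0.1,"rx": 0,"ry": 0,"rz": 0},
  {"dx": 0,"dy": 0,"dz": 0,"rx": 0,"ry": 0,"rz": 0},
  {"dx": 0,"dy": 0,"dz": 0,"rx": 0,"ry": 0,"rz": 0},
])

```text
t: 20.45
tcp_pos: [0.6112, -0.2657, 0.1543]
tool_rot: [1.0, -0.0, 0.001, 0.001]
force: [-1.2, 0.8, 6.8]
finger_gap: 0.24
gripper_force: 78.6
```

Call:
move_arm([
  {"dx": 0,"dy": 0,"dz": -0.15,"rx": 0,"ry": 0,"rz": 0},
  {"dx": 0,"dy": 0,"dz": -0.15,"rx": 0,"ry": 0,"rz": 0},
  {"dx": 0,"dy": 0,"dz": -0.15,"rx": 0,"ry": 0,"rz": 0},
  {"dx": 0,"dy": 0,"dz": -0.15,"rx": 0,"ry": 0,"rz": 0},
  {"dx": 0,"dy": 0,"dz": -0.15,"rx": 0,"ry": 0,"rz": 0},
  {"dx": 0,"dy": 0,"dz": -0.15,"rx": 0,"ry": 0,"rz": 0},
  {"dx": 0,"dy": 0,"dz": -0.15,"rx": 0,"ry": 0,"rz": 0},
  {"dx": 0,"dy": 0,"dz": -0.15,"rx": 0,"ry": 0,"rz": 0},
  {"dx": 0,"dy": 0,"dz": -0.15,"rx": 0,"ry": 0,"rz": 0},
  {"dx": 0,"dy": 0,"dz": -0.15,"rx": 0,"ry": 0,"rz": 0},
])

```text
t: 21.7
tcp_pos: [0.6104, -0.2652, 0.1141]
tool_rot: [1.0, -0.001, -0.0, -0.0]
force: [0.1, 1.2, -0.5]
finger_gap: 0.24
gripper_force: 78.2
```

Call:
move_arm([
  {"dx": 0,"dy": 0,"dz": 0.5,"rx": 0,"ry": 0,"rz": 0},
  {"dx": 0,"dy": 0,"dz": 0.8,"rx": 0,"ry": 0,"rz": 0},
  {"dx": 0,"dy": 0,"dz": 0.8,"rx": 0,"ry": 0,"rz": 0},
  {"dx": 0,"dy": 0,"dz": 0.8,"rx": 0,"ry": 0,"rz": 0},
  {"dx": 0,"dy": 0,"dz": 0.8,"rx": 0,"ry": 0,"rz": 0},
  {"dx": 0,"dy": 0,"dz": 0,"rx": 0,"ry": 0,"rz": 0},
  {"dx": -0.4,"dy": -0.8,"dz": 0,"rx": 0,"ry": 0,"rz": 0},
  {"dx": -0.4,"dy": -0.8,"dz": 0,"rx": 0,"ry": 0,"rz": 0},
  {"dx": -0.4,"dy": -0.8,"dz": 0,"rx": 0,"ry": 0,"rz": 0},
  {"dx": -0.4,"dy": -0.8,"dz": 0,"rx": 0,"ry": 0,"rz": 0},
])

```text
t: 22.95
tcp_pos: [0.5693, -0.3473, 0.2068]
tool_rot: [1.0, -0.001, -0.0, -0.0]
force: [-1.0, -1.2, -1.3]
finger_gap: 0.235
gripper_force: 78.3
```

Call:
move_arm([
  {"dx": -0.4,"dy": -0.8,"dz": 0,"rx": 0,"ry": 0,"rz": 0},
  {"dx": -0.4,"dy": -0.8,"dz": 0,"rx": 0,"ry": 0,"rz": 0},
  {"dx": -0.4,"dy": -0.8,"dz": 0,"rx": 0,"ry": 0,"rz": 0},
  {"dx": -0.4,"dy": -0.8,"dz": 0,"rx": 0,"ry": 0,"rz": 0},
  {"dx": -0.06,"dy": -0.2,"dz": 0,"rx": 0,"ry": 0,"rz": 0},
  {"dx": 0,"dy": 0,"dz": 0,"rx": 0,"ry": 0,"rz": 0},
  {"dx": 0,"dy": 0,"dz": 0,"rx": 0,"ry": 0,"rz": 0},
  {"dx": 0,"dy": 0,"dz": 0,"rx": 0,"ry": 0,"rz": 0},
  {"dx": 0,"dy": 0,"dz": 0,"rx": 0,"ry": 0,"rz": 0},
  {"dx": 0,"dy": 0,"dz": 0,"rx": 0,"ry": 0,"rz": 0},
])

```text
t: 24.2
tcp_pos: [0.5292, -0.43, 0.2074]
tool_rot: [1.0, -0.0, 0.0, -0.0]
force: [0.4, 0.1, -2.1]
finger_gap: 0.239
gripper_force: 78.3
```

```bash
python3 - <<'E'
from h import *
from station import sensors
import cv2
p=sensors.sense()["tcp_pos"];print(p)
t=p+[0,0,.0187-.092]
c=lambda q:((proj("wrist",np.array(q))-[156,80])*2.5+.75).round(1)
print("tip pred",c(t),"holder hole pred",c([.529,-.430,.062]))
f=lambda a,k:cv2.cvtColor(cv2.resize(a,None,fx=k,fy=k,interpolation=cv2.INTER_CUBIC),cv2.COLOR_RGB2BGR)
a=f(cams.snapshot("wrist")[80:280,156:356],2.5);b=cv2.resize(f(cams.snapshot("side")[100:270,175:295],2.3),(288,408));d=cams.snapshot("top")
o=np.zeros((500,788,3),np.uint8);o[:,:500]=a;o[:408,500:]=b
cv2.imwrite("pics/ret.png",np.clip(o*1.5,0,255).astype(np.uint8))
E
```

```text
[ 0.5292438  -0.43002303  0.20737498]
tip pred [249.7 298.8] holder hole pred [249.4 243.6]
```

View pics/ret.png

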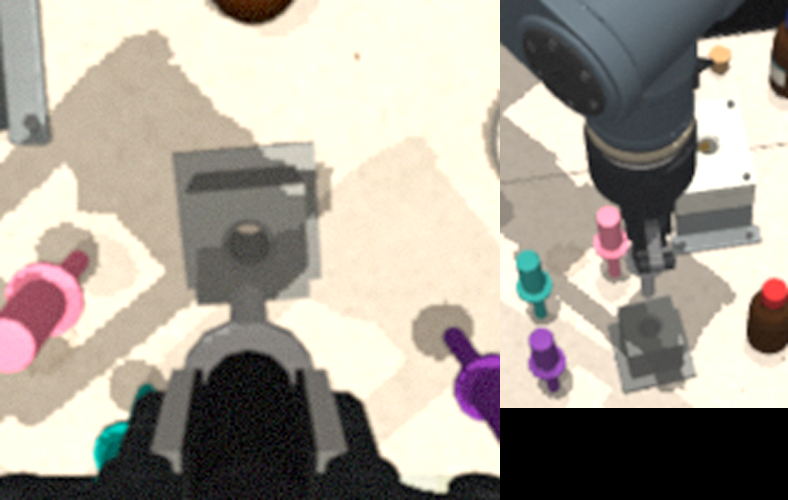

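The holder hole is at (248,242), against a prediction of (249,244), so the rod is aligned. The stand hole no longer shows the steel disc. I'll lower the rod.

Call:
move_arm([
  {"dx": 0,"dy": 0,"dz": -0.8,"rx": 0,"ry": 0,"rz": 0},
  {"dx": 0,"dy": 0,"dz": -0.8,"rx": 0,"ry": 0,"rz": 0},
  {"dx": 0,"dy": 0,"dz": -0.6,"rx": 0,"ry": 0,"rz": 0},
  {"dx": 0,"dy": 0,"dz": -0.4,"rx": 0,"ry": 0,"rz": 0},
  {"dx": 0,"dy": 0,"dz": -0.4,"rx": 0,"ry": 0,"rz": 0},
  {"dx": 0,"dy": 0,"dz": -0.5,"rx": 0,"ry": 0,"rz": 0},
  {"dx": 0,"dy": 0,"dz": -0.5,"rx": 0,"ry": 0,"rz": 0},
  {"dx": 0,"dy": 0,"dz": -0.5,"rx": 0,"ry": 0,"rz": 0},
  {"dx": 0,"dy": 0,"dz": -0.4,"rx": 0,"ry": 0,"rz": 0},
  {"dx": 0,"dy": 0,"dz": 0,"rx": 0,"ry": 0,"rz": 0},
])

```text
t: 25.6
tcp_pos: [0.5286, -0.4298, 0.0835]
tool_rot: [1.0, -0.0, -0.001, -0.001]
force: [0.2, 0.2, -0.7]
finger_gap: 0.238
gripper_force: 78.3
```

Call:
move_arm([
  {"dx": 0,"dy": 0,"dz": -0.1,"rx": 0,"ry": 0,"rz": 0},
  {"dx": 0,"dy": 0,"dz": -0.08,"rx": 0,"ry": 0,"rz": 0},
  {"dx": 0,"dy": 0,"dz": 0,"rx": 0,"ry": 0,"rz": 0},
  {"dx": 0,"dy": 0,"dz": 0,"rx": 0,"ry": 0,"rz": 0},
  {"dx": 0,"dy": 0,"dz": 0,"rx": 0,"ry": 0,"rz": 0},
  {"dx": 0,"dy": 0,"dz": 0,"rx": 0,"ry": 0,"rz": 0},
  {"dx": 0,"dy": 0,"dz": 0,"rx": 0,"ry": 0,"rz": 0},
  {"dx": 0,"dy": 0,"dz": 0,"rx": 0,"ry": 0,"rz": 0},
  {"dx": 0,"dy": 0,"dz": 0,"rx": 0,"ry": 0,"rz": 0},
  {"dx": 0,"dy": 0,"dz": 0,"rx": 0,"ry": 0,"rz": 0},
])

```text
t: 26.85
tcp_pos: [0.5291, -0.4303, 0.0803]
tool_rot: [1.0, -0.0, -0.0, -0.0]
force: [0.3, -0.3, -1.8]
finger_gap: 0.236
gripper_force: 78.3
```

Call:
move_arm([
  {"dx": 0,"dy": 0,"dz": 0,"rx": 0,"ry": 0,"rz": 0},
  {"dx": 0,"dy": 0,"dz": 0,"rx": 0,"ry": 0,"rz": 0},
  {"dx": 0,"dy": 0,"dz": 0,"rx": 0,"ry": 0,"rz": 0},
  {"dx": 0,"dy": 0,"dz": 0,"rx": 0,"ry": 0,"rz": 0},
  {"dx": 0,"dy": 0,"dz": 0,"rx": 0,"ry": 0,"rz": 0},
  {"dx": 0,"dy": 0,"dz": 0.3,"rx": 0,"ry": 0,"rz": 0},
  {"dx": 0,"dy": 0,"dz": 0.6,"rx": 0,"ry": 0,"rz": 0},
  {"dx": 0,"dy": 0,"dz": 0.8,"rx": 0,"ry": 0,"rz": 0},
  {"dx": 0,"dy": 0,"dz": 0.8,"rx": 0,"ry": 0,"rz": 0},
  {"dx": 0,"dy": 0,"dz": 0.8,"rx": 0,"ry": 0,"rz": 0},
], claw=55)

```text
t: 28.1
tcp_pos: [0.5294, -0.4306, 0.1652]
tool_rot: [1.0, -0.0, 0.001, 0.001]
force: [0.5, -0.3, -0.1]
finger_gap: 0.549
gripper_force: 0.0
```

Call:
move_arm([
  {"dx": -0.8,"dy": 0,"dz": 0.8,"rx": 0,"ry": 0,"rz": 0},
  {"dx": -0.8,"dy": 0,"dz": 0.8,"rx": 0,"ry": 0,"rz": 0},
  {"dx": -0.8,"dy": 0,"dz": 0,"rx": 0,"ry": 0,"rz": 0},
  {"dx": -0.8,"dy": 0,"dz": 0,"rx": 0,"ry": 0,"rz": 0},
  {"dx": -0.8,"dy": 0,"dz": 0,"rx": 0,"ry": 0,"rz": 0},
  {"dx": 0,"dy": 0,"dz": 0,"rx": 0,"ry": 0,"rz": 0},
  {"dx": 0,"dy": 0,"dz": 0,"rx": 0,"ry": 0,"rz": 0},
  {"dx": 0,"dy": 0,"dz": 0,"rx": 0,"ry": 0,"rz": 0},
  {"dx": 0,"dy": 0,"dz": 0,"rx": 0,"ry": 0,"rz": 0},
  {"dx": 0,"dy": 0,"dz": 0,"rx": 0,"ry": 0,"rz": 0},
])

```text
t: 29.35
tcp_pos: [0.4294, -0.4302, 0.2026]
tool_rot: [1.0, -0.0, -0.0, -0.0]
force: [-0.5, -0.3, 0.4]
finger_gap: 0.549
gripper_force: 0.0
```

```bash
python3 - <<'E'
from h import *
import cv2
f=lambda a,k:cv2.cvtColor(cv2.resize(a,None,fx=k,fy=k,interpolation=cv2.INTER_CUBIC),cv2.COLOR_RGB2BGR)
a=f(cams.snapshot("top")[130:250,185:325],3);b=f(cams.snapshot("side")[110:270,180:305],3)
o=np.zeros((480,795,3),np.uint8);o[:360,:420]=a;o[:,420:]=b
cv2.imwrite("pics/end.png",np.clip(o*1.5,0,255).astype(np.uint8))
E
```

```text
(no output)
```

View pics/end.png

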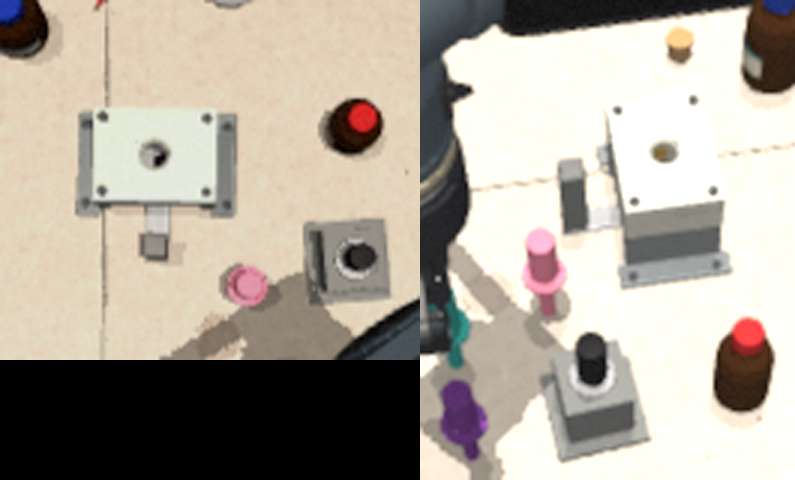

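The tray is home and the rod is seated in its holder. I'll use the last picture to look straight down the hole for the puck.

Call:
move_arm([
  {"dx": 0.6,"dy": 0.94,"dz": 0,"rx": 0,"ry": 0,"rz": 0},
  {"dx": 0.6,"dy": 0.94,"dz": 0,"rx": 0,"ry": 0,"rz": 0},
  {"dx": 0.6,"dy": 0.94,"dz": 0,"rx": 0,"ry": 0,"rz": 0},
  {"dx": 0.6,"dy": 0.94,"dz": 0,"rx": 0,"ry": 0,"rz": 0},
  {"dx": 0.6,"dy": 0.94,"dz": 0,"rx": 0,"ry": 0,"rz": 0},
  {"dx": 0.6,"dy": 0.94,"dz": 0,"rx": 0,"ry": 0,"rz": 0},
  {"dx": 0.6,"dy": 0.94,"dz": 0,"rx": 0,"ry": 0,"rz": 0},
  {"dx": 0,"dy": 0,"dz": 0,"rx": 0,"ry": 0,"rz": 0},
  {"dx": 0,"dy": 0,"dz": 0,"rx": 0,"ry": 0,"rz": 0},
  {"dx": 0,"dy": 0,"dz": 0,"rx": 0,"ry": 0,"rz": 0},
])

```text
t: 30.7
tcp_pos: [0.5337, -0.2668, 0.2028]
tool_rot: [1.0, -0.001, -0.0, 0.0]
force: [-0.4, 0.3, -0.6]
finger_gap: 0.547
gripper_force: 0.0
```

```bash
python3 - <<'E'
from h import *
import cv2
u,v=proj("wrist",np.array([.6105,-.2655,.09])).round().astype(int);print(u,v)
a=cams.snapshot("wrist")
f=lambda a,k:cv2.cvtColor(cv2.resize(a,None,fx=k,fy=k,interpolation=cv2.INTER_CUBIC),cv2.COLOR_RGB2BGR)
x=f(a[v-20:v+20,u-20:u+20],10);y=f(a[v-80:v+80,u-80:u+80],2.5)
cv2.imwrite("pics/hole.png",np.clip(np.hstack([x,y]).astype(float)*1.8,0,255).astype(np.uint8))
E
```

```text
254 101
```

View pics/hole.png

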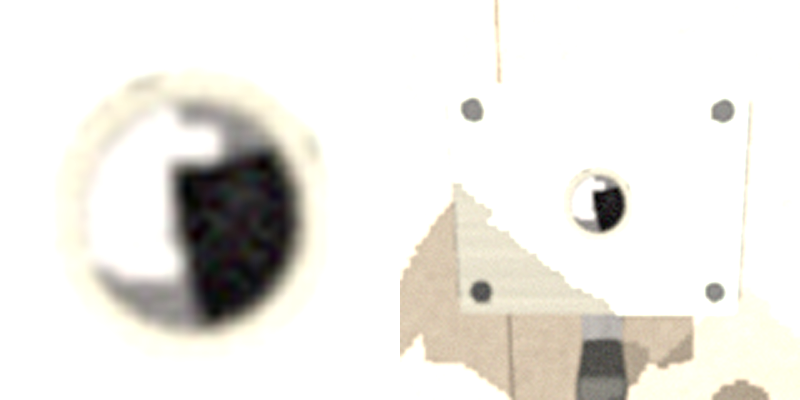

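Looking down the hole, the black puck is on its side on the tray floor, spanning from about (180,160) to the right edge. It is inside the tray, well within 30 mm of the centre, and clear of the bore. The arm touches nothing, so I'm handing the job in.

```bash
python3 -c "
from station import order
print(order.sign_off())"
```

```text
the job is handed in; nothing more can be done
None
```

I handed the job in at about 31 s of the 61 s allowed: the tray is home under the mould, the puck is in it (lying on its side), the rod is back in its holder, and both bottles are standing. The hand-in returned no verdict, so this rests on the last pictures.

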